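# Tare the bench scale for the parts tray

## Robot

A 7-joint arm with a two-finger parallel gripper is mounted at the origin on the work surface. World frame = base frame: x ahead of the robot, y to its left, z up, the work surface at z = 0. Lengths are in m, angles in degrees, forces in N, time in s.
With the tool pointing down it reaches from about 0.425 to 0.875 m from the base axis. Payload 4.7 kg.
Tool frame: the origin (TCP) lies at the very end of the fingers, on their centre line; the grasp point (between the pads) lies 19 mm behind it; z points along the fingers, y is the line along which they close (so a half turn about z gives the same grasp; the last joint's range is limited). The gripper opens to 87 mm and grips with 3 to 60 N. Pads are 19 mm wide; open, the fingers measure 117 mm over their backs; the gripper's body (75 mm by 190 mm) begins 51 mm behind the grasp point.
Start: joints at [-71.729, 18.392, -4.016, 83.108, 1.295, 78.541, -3.26], TCP at [0.195, 0.62, 0.223] pointing down, gripper open.
Joint ranges: [-163.93, 163.93], [-17.29, 119.83], [-79.2, 71.16], [3.27, 140.29], [-89.18, 269.18], [5.43, 117.66], [-154.24, 154.24]. Speed limits (degrees/s): [147.25, 147.25, 180, 180, 180, 180, 180].

## Interface

Orientations are given as [roll, pitch, yaw] about the fixed x, y, z axes, in that order (R = Rz(yaw) Ry(pitch) Rx(roll)).
In Python, from cell import telemetry, cams, env gives the robot as it stands.
- The arm moves only by the tool arm_command, never from a script. Its argument "series" is text: rows parted by semicolons, each of 5 numbers parted by spaces: the shift along the tool's x, y, z in mm, then the turn about the tool's z in rad, then the closure in counts, from 0 (fully open) to 255 (shut). A call has 1 to 20 rows; each row shifts and turns the commanded pose from where the row before left it, along the tool's axes as they then stand; what a row does not reach is not made up. A row lasts 1/12 s, in which the tool goes at most 41.7 mm and 7.16 degrees, less where a joint would pass 70% of its speed; a pose out of reach is approached as far as the arm can. A call is refused whole if a number of a shift passes 41.7 or a number of a turn 0.125, either way. A call with a gripper value outside its range is refused whole. The fingers move at their own pace and stop on an object; "squeeze" is the grip in N (left out, the last holds). Time passes only in rows, so rows that do not move let the fingers close. It gives the time, the measured TCP pose, the force, the opening and the grip force at its end, in the units of the state.
- telemetry.get_obs(): the state, without advancing time (a new reading comes with each control period).
- cams.read_camera(name): name is "side" or "top"; returns the picture (480x640x3 uint8, blue, green, red); there is no depth.
- cams.calibration(name): a dict with "K" (3x3 intrinsics, pixels), "dist" ([k1, k2, p1, p2, k3] as OpenCV has them; the pictures are not rectified), "origin" and "rotation" of the camera in the world. Camera axes: x right, y down, z forward; pixel columns grow to the right and rows downward; lengths in m; the calibration is good to about 2 mm. A picture is of the moment at which its call begins. calibration takes no time and is no camera call.
- env.sign_off(): hands the job in; it is judged then, once.
The state is a dict: "time_s": time; "qpos": joint angles; "joint_velocities": joint speeds; "effort": joint torques, N m; "tool_pos": TCP position; "tool_rot": TCP orientation; "force": force on the tool from outside, world axes, zero at the start; "wrist_torque": the same for the moment, N m; "grip_width": finger opening in m; "grasp_force": force on a finger pad.
Only numpy, scipy, OpenCV 4.12 (cv2) and the standard library are available. Lean on these libraries where they do the work, as an engineer would, in place of code of your own. Each camera call takes 0.05 s, during which the arm holds its last target. There are 200 camera calls.

## Task

Tare the bench scale for the empty parts tray: carry the tray level by its fin, set it gently on the middle of the round pan and let go, then turn the knob on the dial until the tip of the pointer stands at the middle of the black zero wedge. Leave the tray standing level on the pan, and do not push about the board holder, the jar or the screwdriver.

Things in the scene. Friction and masses are not known exactly. Their poses are not given: they have to be found in the camera images.
- scale: Grey bench scale, fixed to the table, turned a little differently each time, 170 mm (x) by 340 mm (y), origin at the middle of its underside. Its higher half (centre at y = +85 mm, 164 mm long in y, top 80 mm high) carries the round white dial, diameter 144 mm, with the tare knob; its lower half (centre at y = -85 mm, 36 mm high) carries the pan. Its -x side is the front.
- pan_center (a point): Middle of the upper face of the scale's round, flat steel pan (diameter 150 mm, no rim), 70 mm above the table when unloaded; z up. The pan sinks on a spring when loaded.
- pan (a joint): How far the pan has sunk, m: 0 unloaded, straight down, 500 N/m, stop at 0.020. Damped; it settles within 0.5 s.
- tray_grip (a point): Point on the loose steel parts tray at mid-width and mid-length of its grip fin, 50 mm above the tray's underside. The tray is an open tray 116 mm (x) by 80 mm (y), walls 22 mm high and 3 mm thick, weight unknown, about 0.25 to 0.40 kg; the fin is an upright plate along the tray's x in its middle, 62 mm long, 10 mm thick, its top 66 mm above the underside. Axes are those of the tray, z up.
- tray: The same tray; origin at the middle of its underside.
- knob_grip (a point): Point on the upright axis of the tare knob at the height to grip it, 110 mm above the table. The black knob is a bar 62 mm long (along this point's x), 14 mm thick (y), 12 to 44 mm above the flat top of the scale's higher half; under it, turning with it, is the round white dial plate (diameter 144 mm, upper face 5 mm above the flat top of the scale's higher half). The point turns with the knob; its -x points along the bar's nose (white line on top) to the zero wedge.
- zero_mark (a point): The zero: middle of the black wedge at the rim of the white dial plate, which is 20 mm long and 12 mm wide at the rim; this point lies 62 mm from the knob's axis and turns with the knob. The other marks on the dial are thin ticks every 15 degrees.
- pointer_tip (a point): Tip of the dark steel pointer (5 mm wide, narrowing to its tip), 62 mm from the knob's axis, just above the dial plate. The pointer turns about the same axis as the knob, driven by the pan's sinking only: turning the knob does not move it.
- tare (a joint): Angle of knob and dial plate, rad, growing clockwise seen from above; at 0 the zero wedge points to the scale's front (-x). Range -1.2 to 3.0; stiff enough (friction 0.05 N m) to stay where it is left. The dial reads zero when this equals joint needle.
- needle (a joint): Angle of the pointer, rad, growing clockwise seen from above; at 0 (empty pan) it points to the scale's front (-x). It grows by 0.178 rad for each mm that the pan sinks, about 0.9 to 1.4 rad for the tray.
- holder: Bystander: circuit-board holder, 150 by 95 by 32 mm, aluminium rails with two blue jaws and a green board. Origin at the middle of its underside.
- jar: Bystander: jar, diameter 56 mm, 65 mm high. Origin at the middle of its underside.
- driver: Bystander: screwdriver with black handle, lying, 170 mm long along its x. Origin at its middle on the table.
Things that resemble listed ones, but are neither listed nor needed, are in the scene too. Of the things shaped like the tray, the bare steel one is meant.

How it is judged:
By the outcome, as a careful person would: the job done as asked, in the order asked, and still so for the second after the job is handed in, with the robot touching nothing.
It also fails if it takes over 64 s, if anything falls off the work surface, if the arm or the gripper's body presses on something with over 40 N, if the wrist force passes 120 N, or if a joint passes its speed limit or range.

## Working session

There is one attempt and no reset: what is moved stays moved. The work goes in short steps, Python scripts to look and compute and a tool call to move; the robot and the scene stay as the last step left them, time stands still between calls to the robot, and variables do not carry over. Pictures are saved under pics/ and viewed, at most 10 in all, crops included, and the job is handed in when it is done.

Besides the shell and the picture viewer there is one more tool, called after "Call:" in YAML: its name, and indented under it one key for each argument. arm_command: Moves the arm, as the interface text tells. Its arguments: {"type":"object","properties":{"series":{"type":"string"},"squeeze":{"type":"number"}},"required":["series"]}

```bash
ls; mkdir -p pics; python3 - <<'E'
from cell import telemetry, cams, env
import cv2
for n in("top","side"):
    cv2.imwrite(f"pics/{n}0.png",cams.read_camera(n)); print(n,cams.calibration(n))
print(telemetry.get_obs())
E
```

```text
pics
top {'K': array([[597.07147124,   0.        , 328.91110511],
       [  0.        , 597.07147124, 242.60168645],
       [  0.        ,   0.        ,   1.        ]]), 'dist': array([-0.09089228,  0.        ,  0.        ,  0.        ,  0.        ]), 'origin': array([0.3258811 , 0.18137894, 1.54707844]), 'rotation': array([-172.10909972,   -0.85386875,  -90.28717475])}
side {'K': array([[493.57184141,   0.        , 320.3357416 ],
       [  0.        , 493.57184141, 235.62383571],
       [  0.        ,   0.        ,   1.        ]]), 'dist': array([-0.0119617,  0.       ,  0.       ,  0.       ,  0.       ]), 'origin': array([ 0.24714415, -0.60053532,  0.97415527]), 'rotation': array([-137.0947554 ,    0.27439443,  -19.26842305])}
{'time_s': 0.1, 'qpos': array([-71.72815314,  18.43485562,  -4.01371595,  83.16942012,
         1.29611969,  78.54213468,  -3.26008129]), 'joint_velocities': array([-0.00852022, -0.00930334, -0.01474599, -0.19968776,  0.0358936 ,
        0.03327917, -0.08934164]), 'effort': array([-4.10605535e-04, -4.92569733e+01, -4.05978234e-01, -3.13399029e+01,
       -6.42551528e-02,  3.94391001e-02,  6.41459042e-05]), 'tool_pos': array([0.19498802, 0.61952412, 0.22155696]), 'tool_rot': array([-1.79898880e+02,  7.28187518e-03,  1.62536207e+02]), 'force': array([-0.99350158, -0.08231867,  0.19688431]), 'wrist_torque': array([-0.00522926, -0.07340884,  0.03983453]), 'grasp_force': 0.0, 'grip_width': 0.08693215060028449}
```

View pics/top0.png

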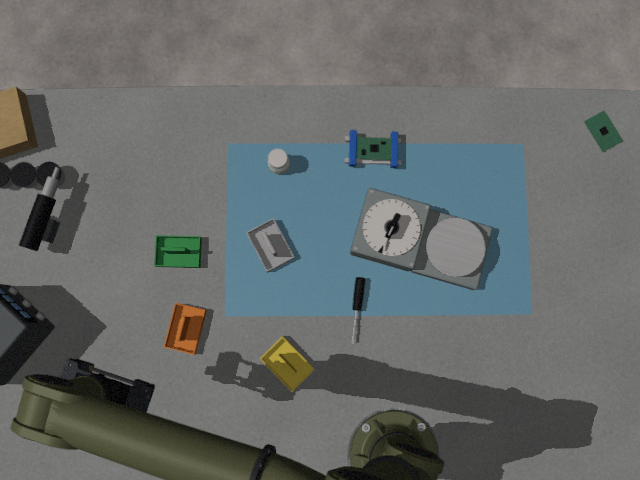

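View pics/side0.png

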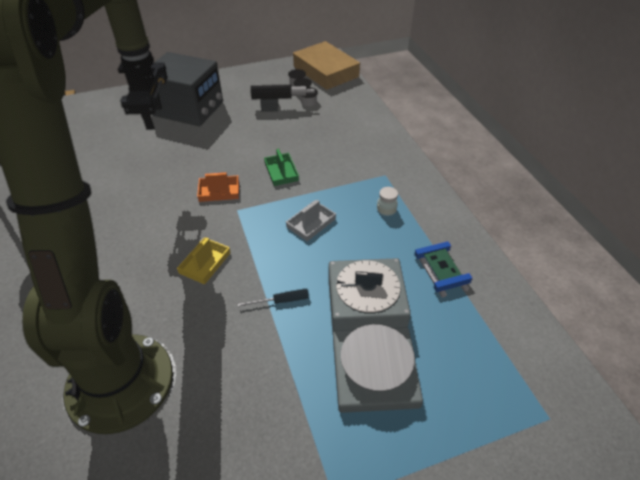

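Top view: tray-shaped things are green (178,251), orange (186,328), yellow (287,363) and bare grey (271,245). Only the grey one is bare steel, so it is the one meant. The scale has its dial at (392,227) and its pan at (457,247). Jar is at (278,161), holder at (374,148), driver at (358,310). I'll confirm with a crop and measure.

```bash
cat > h.py <<'E'
import cv2, numpy as np
from scipy.spatial.transform import Rotation as R
from cell import telemetry, cams, env
C={n:cams.calibration(n) for n in("top","side")}
def plane(n,uv,z):
    c=C[n]; p=cv2.undistortPoints(np.float64(uv).reshape(-1,1,2),c["K"],c["dist"])[:,0]
    d=np.c_[p,np.ones(len(p))]@R.from_euler("xyz",c["rotation"],degrees=True).as_matrix().T
    return c["origin"]+d*((z-c["origin"][2])/d[:,2])[:,None]
def proj(n,P):
    c=C[n]; r=R.from_euler("xyz",c["rotation"],degrees=True).as_matrix().T
    return cv2.projectPoints(np.float64(P).reshape(-1,1,3),cv2.Rodrigues(r)[0],-r@c["origin"],c["K"],c["dist"])[0][:,0]
E
python3 - <<'E'
from h import *
t=cv2.imread("pics/top0.png"); s=cv2.imread("pics/side0.png")
a=cv2.resize(t[205:285,235:315],(400,400),interpolation=cv2.INTER_CUBIC)
b=cv2.resize(s[195:245,275:345],(400,286),interpolation=cv2.INTER_CUBIC)
c=cv2.resize(t[180:300,340:500],(800,600)[:2] and (400,300),interpolation=cv2.INTER_CUBIC)
im=np.zeros((600,800,3),np.uint8); im[:400,:400]=a; im[:286,400:]=b; im[290:590,400:]=c
cv2.imwrite("pics/crop1.png",im)
# tray outline: not blue mat
def nonblue(i): 
    h=cv2.cvtColor(i,cv2.COLOR_BGR2HSV); return ((h[...,1]<80)).astype(np.uint8)*255
for n,i,pt in(("top",t,(271,245)),("side",s,(312,220))):
    m=nonblue(i); k,l,st,ce=cv2.connectedComponentsWithStats(m)
    j=l[pt[1],pt[0]]; print(n,st[j],ce[j])
    cs=max(cv2.findContours((l==j).astype(np.uint8),0,2)[0],key=cv2.contourArea)
    print(cv2.minAreaRect(cs))
    for z in(0,.022):
        P=plane(n,cs[:,0],z)[:,:2]*1000; print(z,cv2.minAreaRect(P.astype(np.float32)))
# white dial, pan
h=cv2.cvtColor(t,cv2.COLOR_BGR2HSV)
print(t[247,457],t[215,375],t[255,380],t[270,430],t[235,262])
E
```

```text
top [ 246  218   49   54 1512] [269.82738095 244.66468254]
((269.8620910644531, 244.6912841796875), (46.400699615478516, 32.69139862060547), 62.35402297973633)
0 ((535.3988037109375, 311.77227783203125), (122.7836685180664, 85.0577392578125), 27.978971481323242)
0.022 ((532.4193725585938, 309.91802978515625), (121.03760528564453, 83.84820556640625), 27.978971481323242)
side [ 285  199   52   43 1288] [310.36257764 219.80590062]
((310.4730529785156, 219.46539306640625), (31.135557174682617, 48.23818588256836), 52.12501525878906)
0 ((538.7627563476562, 324.31060791015625), (143.1092529296875, 103.57454681396484), 27.434371948242188)
0.022 ((532.1769409179688, 303.4241943359375), (139.8772430419922, 101.23542022705078), 27.434368133544922)
[140 141 142] [161 165 169] [113 114 110] [112 114 110] [140 139 142]
```

View pics/crop1.png

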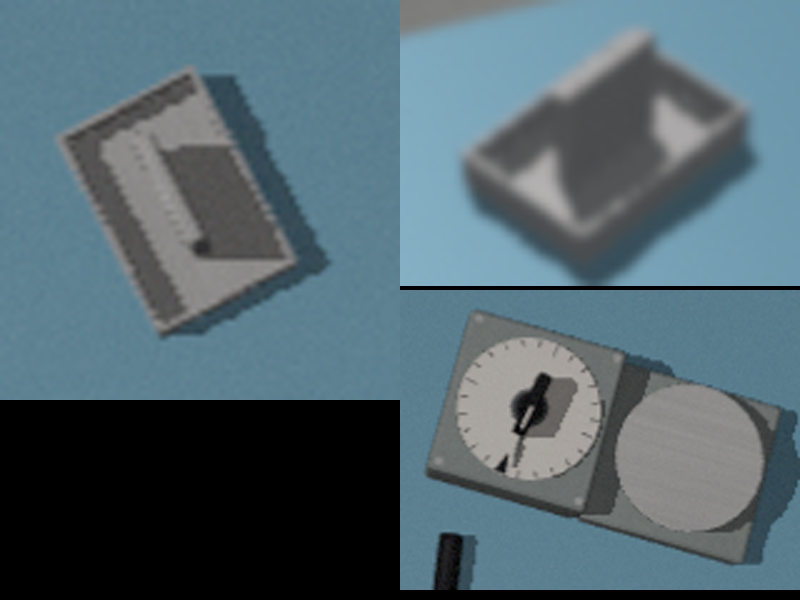

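The crop confirms it: the bare steel tray has an upright fin along its long axis, with rim corners at about (247,233), (273,219), (294,257), (267,272) in the top picture. The pointer is at about (386,250), and the wedge is slightly clockwise of it at (381,249).

```bash
cat > m.py <<'E'
from h import *
t=cv2.imread("pics/top0.png"); g=cv2.cvtColor(t,cv2.COLOR_BGR2GRAY)
cor=np.array([[62,138],[192,68],[297,262],[162,333]])/5+[235-.4,205-.4]
P=plane("top",cor,.022)*1e3; print("rim",P.round(1).tolist(),P.mean(0))
for a,b in((0,3),(1,2),(0,1),(3,2)): d=P[b]-P[a]; print(np.hypot(*d[:2]),np.degrees(np.arctan2(d[1],d[0])))
f=plane("top",np.array([[140,135],[203,247]])/5+[234.6,204.6],.066)*1e3; print("fin",f,f.mean(0))
bl=cv2.GaussianBlur(g,(3,3),0)
for nm,z,c,r in(("pan",.07,(456,247),.075),("dial",.085,(392,227.5),.072)):
    c0=plane("top",[c],z)[0]
    for _ in range(3):
        pts=[]
        for a in np.arange(0,2*np.pi,.05):
            rr=np.arange(r-.012,r+.012,.0005)
            uv=proj("top",np.c_[c0[0]+rr*np.cos(a),c0[1]+rr*np.sin(a),0*rr+z]).astype(np.float32)
            v=cv2.remap(bl,uv[:,0][None],uv[:,1][None],1)[0].astype(float)
            gr=v[8:]-v[:-8]; i=gr.argmin()
            if gr[i]<-12: R_=rr[i+4]; pts.append([c0[0]+R_*np.cos(a),c0[1]+R_*np.sin(a)])
        q=np.array(pts)*1e3; A=np.c_[2*q,np.ones(len(q))]; s=np.linalg.lstsq(A,(q**2).sum(1),rcond=None)[0]
        e=np.abs(np.hypot(*(q-s[:2]).T)-np.sqrt(s[2]+s[0]**2+s[1]**2)); q=q[e<2.5]
        A=np.c_[2*q,np.ones(len(q))]; s=np.linalg.lstsq(A,(q**2).sum(1),rcond=None)[0]; c0=np.r_[s[:2]/1e3,z]
    print(nm,s[:2],np.sqrt(s[2]+s[0]**2+s[1]**2),len(q))
    if nm=="pan": pc=s[:2]
d=s[:2]-pc; print("dist",np.hypot(*d),"yaw",np.degrees(np.arctan2(d[1],d[0]))-90)
# angular profile on dial, for pictures
E
python3 m.py; python3 - <<'E'
from h import *
for n,p in(("jar",(278,161)),("holder",(374,148)),("drv",(360,280)),("knobnose",(387,236))): print(n,plane("top",[p],.03)*1e3)
E
```

```text
rim [[564.9, 369.2, 22.0], [601.5, 302.2, 22.0], [500.1, 247.5, 22.0], [463.7, 316.5, 22.0]] [532.53886873 308.85209948  22.        ]
114.10000127780401 -152.5294809780385
115.21448825845935 -151.62322604489833
76.25253757906181 -61.376284298716904
78.06058962009588 -62.21051451772523
fin [[559.43224051 324.57408216  66.        ]
 [502.73518208 292.52465845  66.        ]] [531.08371129 308.5493703   66.        ]
pan [ 519.60154057 -159.67889608] 74.45355595112598 121
dial [567.54814757   3.89886706] 71.42455741878017 121
dist 170.45985368220948 yaw -16.336494648886486
jar [[752.10995448 289.92718923  30.        ]]
holder [[787.23447801  37.69125094  30.        ]]
drv [[439.66395465  79.00901135  30.        ]]
knobnose [[552.77837925   8.0100945   30.        ]]
```

Call:
arm_command:
  series: "0 0 0 -0.1134 0;0 0 0 -0.1134 0;0 0 0 -0.1134 0;0 0 0 -0.1134 0;0 0 0 -0.1134 0;0 0 0 -0.1134 0;0 0 0 -0.1134 0"

```text
time_s: 0.68
tool_pos: [0.195, 0.6197, 0.2219]
tool_rot: [-180.0, -0.0, -151.7]
force: [-0.8, -0.4, -0.4]
grip_width: 0.0872
grasp_force: 0.0
```

```bash
cat >> h.py <<'E'
def go(x,y,z,yaw):
    o=telemetry.get_obs(); r=R.from_euler("xyz",o["tool_rot"],degrees=True)
    d=r.inv().apply(np.array([x,y,z])-o["tool_pos"]*1e3)
    t=(o["tool_rot"][2]-yaw+180)%360-180
    r2=R.from_euler("xyz",[180,0,yaw],degrees=True); d2=r2.inv().apply(np.array([x,y,z])-o["tool_pos"]*1e3)
    print("t",o["time_s"],"pos",(o["tool_pos"]*1e3).round(1),o["tool_rot"].round(2),"F",o["force"].round(2),"grip",o["grip_width"],o["grasp_force"])
    print("shift now-axes",d.round(1),"turn rad",round(np.radians(t),4),"shift target-axes",d2.round(1))
E
python3 -c "
from h import *
go(532,309,130,208)"
```

```text
t 0.6833 pos [195.  619.7 221.9] [-1.7995e+02 -5.0000e-02 -1.5166e+02] F [-0.77 -0.41 -0.36] grip 0.08719194936301888 0.0
shift now-axes [-149.2 -433.4   92.1] turn rad 0.006 shift target-axes [-151.7 -432.6   91.9]
```

Call:
arm_command:
  series: "-5 -14 0 0.006 0;-9 -26 2 0 0;-9 -26 4 0 0;-9 -26 6 0 0;-9 -26 6 0 0;-9 -26 6 0 0;-9 -26 6 0 0;-9 -26 6 0 0;-9 -26 6 0 0;-9 -26 6 0 0;-9 -26 6 0 0;-9 -26 6 0 0;-9 -26 6 0 0;-9 -26 6 0 0;-9 -26 6 0 0;-9 -26 6 0 0;-9 -26 6 0 0;-5 -12 2 0 0;0 0 0 0 0;0 0 0 0 0"

```text
time_s: 2.35
tool_pos: [0.5366, 0.2998, 0.1304]
tool_rot: [180.0, -0.0, -152.5]
force: [0.8, 0.1, 0.1]
grip_width: 0.0869
grasp_force: 0.0
```

```bash
python3 -c "
from h import *
cv2.imwrite('pics/t1.png',cams.read_camera('top'))
go(532,309,32,208)"
```

```text
t 2.4 pos [535.8 301.4 130.7] [ 1.7992e+02 -2.0000e-02 -1.5234e+02] F [-0.08  0.25 -0.12] grip 0.08731398141065215 0.0
shift now-axes [-0.2  8.4 98.7] turn rad -0.006 shift target-axes [-0.2  8.5 98.7]
```

Call:
arm_command:
  series: "0 4 8 -0.006 0;0 4.5 12 0 60;0 0 15 0 110;0 0 15 0 110;0 0 15 0 110;0 0 13 0 110;0 0 10 0 110;0 0 6 0 110;0 0 4 0 110;0 0 0 0 110;0 0 0 0 110;0 0 0 0 110"
  squeeze: 20

```text
time_s: 3.4
tool_pos: [0.5335, 0.3081, 0.0334]
tool_rot: [180.0, 0.1, -152.0]
force: [-0.3, 0.4, -0.3]
grip_width: 0.0496
grasp_force: 0.0
```

```bash
python3 - <<'E'
from h import *
go(532,309,32,208)
t=cams.read_camera('top'); s=cams.read_camera('side')
cv2.imwrite('pics/c2.png',np.hstack([cv2.resize(t[195:295,225:325],(400,400)),cv2.resize(s[170:260,265:355],(400,400))]))
E
```

```text
t 3.4 pos [533.5 308.1  33.4] [ 1.7999e+02  9.0000e-02 -1.5199e+02] F [-0.27  0.37 -0.3 ] grip 0.049643162924157956 0.0
shift now-axes [0.9 1.5 1.4] turn rad 0.0002 shift target-axes [0.9 1.5 1.4]
```

View pics/c2.png

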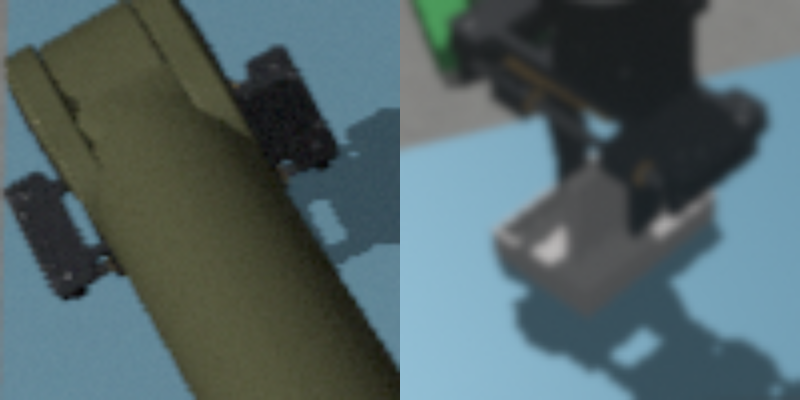

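The picture shows the fingers straddling the fin, with the near finger at about (640,210) in the crop and the fin between them. Closing.

Call:
arm_command:
  series: "1 1.5 1 0 130;0 0 0 0 160;0 0 0 0 180;0 0 0 0 200;0 0 0 0 220;0 0 0 0 240;0 0 0 0 255;0 0 0 0 255;0 0 0 0 255;0 0 0 0 255"
  squeeze: 40

```text
time_s: 4.33
tool_pos: [0.531, 0.3091, 0.0316]
tool_rot: [180.0, 0.0, -152.0]
force: [-1.2, 1.3, -0.5]
grip_width: 0.0094
grasp_force: 40.0
```

```bash
python3 - <<'E'
from h import *
go(532,309,120,208)
E
```

```text
t 4.3333 pos [531.  309.1  31.6] [ 1.7996e+02  1.0000e-02 -1.5196e+02] F [-1.24  1.29 -0.55] grip 0.009392497958958761 39.999823942780495
shift now-axes [ -0.8  -0.5 -88.4] turn rad 0.0008 shift target-axes [ -0.8  -0.6 -88.4]
```

Call:
arm_command:
  series: "0 0 -2 0 255;0 0 -4 0 255;0 0 -7 0 255;0 0 -10 0 255;0 0 -13 0 255;0 0 -15 0 255;0 0 -15 0.03 255;0 0 -15 0.06 255;0 0 -15 0.08 255;0 0 -15 0.08 255;0 0 -15 0.08 255;0 0 -13 0.08 255;0 0 -10 0.08 255;0 0 -8 0.08 255;0 0 -6 0.08 255;0 0 -3 0.08 255;0 0 -1 0.06 255;0 0 0 0.03 255;0 0 0 0.03 255;0 0 0 0 255"

```text
time_s: 6.0
tool_pos: [0.5315, 0.3086, 0.2001]
tool_rot: [179.9, 0.1, 159.3]
force: [-0.2, 0.0, -3.1]
grip_width: 0.0096
grasp_force: 40.0
```

```bash
python3 - <<'E'
from h import *
go(519.6,-159.7,196,163.7)
E
```

```text
t 6.0 pos [531.5 308.6 200.1] [1.7992e+02 5.0000e-02 1.5927e+02] F [-0.18  0.01 -3.06] grip 0.00958735067516276 40.000342056155205
shift now-axes [-154.6 -442.2    3.6] turn rad -0.0773 shift target-axes [-120.  -452.8    4.1]
```

Call:
arm_command:
  series: "0 0 0 -0.077 255;-2 -8 0 0 255;-4 -16 0 0 255;-6.5 -24 0 0 255;-7.9 -30 0 0 255;-7.9 -30 0 0 255;-7.9 -30 0 0 255;-7.9 -30 0 0 255;-7.9 -30 0 0 255;-7.9 -30 0 0 255;-7.9 -30 0 0 255;-7.9 -30 0 0 255;-7.9 -30 0 0 255;-7.9 -30 0 0 255;-7.9 -30 0 0 255;-7.9 -30 0 0 255;-6.5 -24 0 0 255;-4 -13 0 0 255;-2 -7 0 0 255;0 0 0 0 255"

```text
time_s: 7.67
tool_pos: [0.5183, -0.162, 0.1989]
tool_rot: [-180.0, 0.0, 163.4]
force: [-0.8, -0.1, -3.3]
grip_width: 0.0098
grasp_force: 40.0
```

```bash
python3 - <<'E'
from h import *
go(519.6,-159.7,101,163.7)
t=cams.read_camera('top'); s=cams.read_camera('side')
cv2.imwrite('pics/c3.png',np.hstack([cv2.resize(t[150:310,340:500],(400,400)),cv2.resize(s[230:430,310:510],(400,400))]))
E
```

```text
t 7.6667 pos [ 518.3 -162.   198.9] [-1.7998e+02  2.0000e-02  1.6341e+02] F [-0.82 -0.13 -3.26] grip 0.009805320032740742 39.99947190284729
shift now-axes [-0.5  2.6 97.9] turn rad -0.005 shift target-axes [-0.6  2.5 97.9]
```

View pics/c3.png

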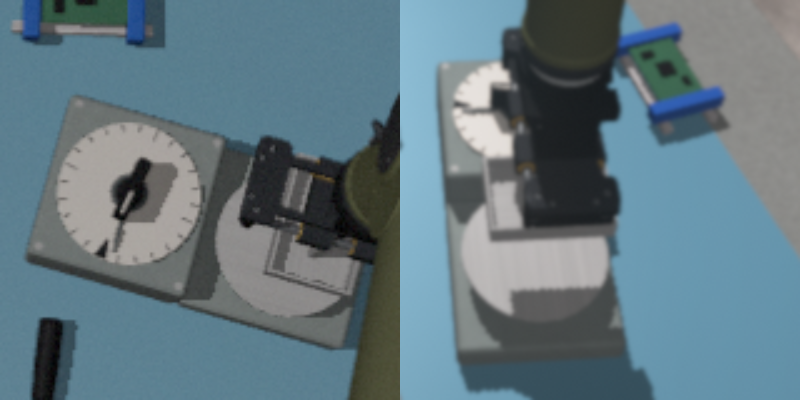

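Tray hangs level over the pan, with its near edge at about (310,280) in the left crop. Lowering.

Call:
arm_command:
  series: "0 1.5 3 -0.005 255;0 1 6 0 255;0 0 9 0 255;0 0 11 0 255;0 0 11 0 255;0 0 11 0 255;0 0 11 0 255;0 0 9 0 255;0 0 7 0 255;0 0 5 0 255;0 0 4 0 255;0 0 3 0 255;0 0 2 0 255;0 0 0 0 255;0 0 0 0 255;0 0 0 0 255"

```text
time_s: 9.1
tool_pos: [0.5206, -0.1565, 0.107]
tool_rot: [180.0, 0.0, 164.0]
force: [-0.3, -0.4, -3.3]
grip_width: 0.0095
grasp_force: 40.0
```

```bash
python3 - <<'E'
from h import *
go(519.6,-159.7,95.3,163.7)
E
```

```text
t 9.1 pos [ 520.6 -156.5  107. ] [1.7998e+02 4.0000e-02 1.6402e+02] F [-0.25 -0.36 -3.27] grip 0.009476016150084515 39.999790862202644
shift now-axes [ 0.1 -3.4 11.7] turn rad 0.0056 shift target-axes [ 0.1 -3.4 11.7]
```

Call:
arm_command:
  series: "0 -1.5 1 0 255;0 -1.7 1 0 255;0 0 1 0 255;0 0 1 0 255;0 0 1 0 255;0 0 1 0 255;0 0 0.8 0 255;0 0 0.8 0 255;0 0 0.8 0 255;0 0 0.8 0 255;0 0 0.6 0 255;0 0 0.5 0 255;0 0 0 0 255;0 0 0 0 255;0 0 0 0 255;0 0 0 0 255"

```text
time_s: 10.43
tool_pos: [0.5194, -0.1596, 0.0963]
tool_rot: [180.0, 0.0, 164.0]
force: [-1.8, 0.5, -1.0]
grip_width: 0.0096
grasp_force: 40.0
```

```bash
python3 - <<'E'
from h import *
go(519.6,-159.7,95.3,163.7)
E
```

```text
t 10.4333 pos [ 519.4 -159.6   96.3] [179.99   0.   164.01] F [-1.82  0.49 -1.03] grip 0.009563040809143376 40.0000205822289
shift now-axes [-0.2 -0.1  1. ] turn rad 0.0055 shift target-axes [-0.2 -0.1  1. ]
```

Call:
arm_command:
  series: "0 0 0.7 0 255;0 0 0.7 0 255;0 0 0.6 0 255;0 0 0 0 255;0 0 0 0 255;0 0 0 0 255"
  squeeze: 8

```text
time_s: 10.93
tool_pos: [0.5195, -0.1596, 0.0943]
tool_rot: [180.0, 0.0, 164.0]
force: [-1.9, 0.4, 0.2]
grip_width: 0.0099
grasp_force: 8.0
```

Call:
arm_command:
  series: "0 0 0 0 215;0 0 0 0 205;0 0 0 0 195;0 0 0 0 185;0 0 0 0 170;0 0 0 0 150;0 0 0 0 130;0 0 0 0 130;0 0 0 0 130"

```text
time_s: 11.68
tool_pos: [0.5195, -0.1596, 0.0943]
tool_rot: [180.0, 0.0, 164.0]
force: [0.1, -0.2, 0.1]
grip_width: 0.0412
grasp_force: 0.0
```

```bash
python3 - <<'E'
from h import *
go(519.6,-159.7,180,163.7)
t=cams.read_camera('top'); s=cams.read_camera('side')
cv2.imwrite('pics/c4.png',np.hstack([cv2.resize(t[150:310,340:500],(400,400)),cv2.resize(s[230:430,310:510],(400,400))]))
E
```

```text
t 11.6833 pos [ 519.5 -159.6   94.3] [1.8000e+02 1.0000e-02 1.6401e+02] F [ 0.09 -0.19  0.14] grip 0.04116309233334055 0.0
shift now-axes [ -0.2  -0.1 -85.7] turn rad 0.0055 shift target-axes [ -0.2  -0.1 -85.7]
```

View pics/c4.png

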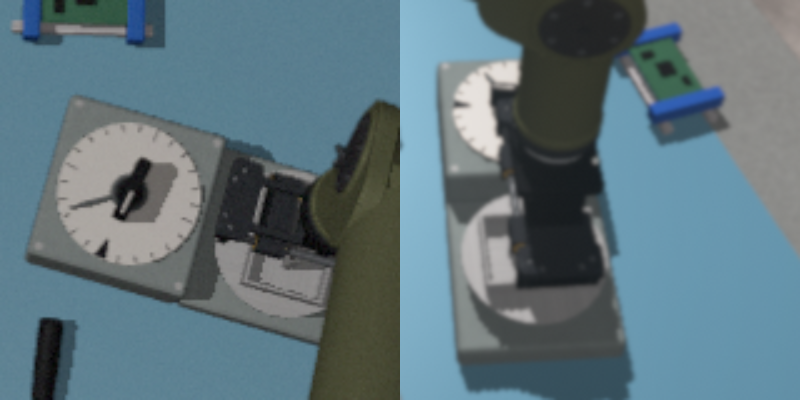

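The tray is on the pan and released. The pointer tip is now at about (70,208) in the left crop and the wedge at (103,248). Raising, then measuring the angles.

Call:
arm_command:
  series: "0 0 -3 0 130;0 0 -6 0 130;0 0 -10 0 130;0 0 -15 0 130;0 0 -15 0 100;0 0 -15 0 60;0 0 -12 0 0;0 0 -8 0 0;0 0 -4 0 0;0 0 0 0 0;0 0 0 0 0;0 0 0 0 0"

```text
time_s: 12.78
tool_pos: [0.5189, -0.1593, 0.1814]
tool_rot: [-180.0, -0.1, 164.0]
force: [0.4, 0.2, -0.9]
grip_width: 0.0844
grasp_force: 0.0
```

```bash
cat > ang.py <<'E'
from h import *
c0=np.array([.5675,.0039]); YAW=-16.3
def measure(show=True):
    a=np.radians(np.arange(-80,190,.25)); th=np.radians(YAW+180)-a   # clockwise from scale front
    out={}
    acc=0
    for _ in range(3): acc=acc+cams.read_camera("top").astype(float)/3
    g=cv2.GaussianBlur(cv2.cvtColor(acc.astype(np.uint8),cv2.COLOR_BGR2GRAY),(3,3),0)
    for nm,z,rs in(("in",.087,(.036,.040,.044)),("mid",.085,(.054,.056,.058)),("out",.085,(.062,.065,.068))):
        v=0
        for r in rs:
            uv=proj("top",np.c_[c0[0]+r*np.cos(th),c0[1]+r*np.sin(th),0*th+z]).astype(np.float32)
            v=v+cv2.remap(g,uv[:,0][None],uv[:,1][None],1)[0]/len(rs)
        w=np.clip(np.median(v)-v-15,0,None); n,l=cv2.connectedComponents((w>0).astype(np.uint8)[None])
        l=l[0]; out[nm]=[(round(float(np.degrees((a*w)[l==i].sum()/w[l==i].sum())),1),round((l==i).sum()*.25,1),round(float(w[l==i].sum()))) for i in range(1,n)]
    for k in out: print(k,out[k])
    return acc.astype(np.uint8)
E
python3 - <<'E'
from ang import *
im=measure(); cv2.imwrite("pics/c5.png",cv2.resize(im[170:300,340:500],(738,600),interpolation=cv2.INTER_CUBIC))
go(567.5,3.9,160,152)
E
```

```text
in [(-60.0, np.float64(21.2), 234), (58.8, np.float64(15.8), 2223), (186.2, np.float64(10.5), 960)]
mid [(8.8, np.float64(10.2), 1585), (59.3, np.float64(8.8), 773)]
out [(8.8, np.float64(12.2), 2974), (69.0, np.float64(0.8), 4), (84.5, np.float64(1.0), 3)]
t 12.9333 pos [ 519.  -159.4  181.5] [-1.7998e+02 -8.0000e-02  1.6401e+02] F [-0.64 -0.32 -1.74] grip 0.08626040641167318 0.0
shift now-axes [ -1.7 170.4  21.4] turn rad 0.2097 shift target-axes [ 33.9 167.   21.5]
```

View pics/c5.png

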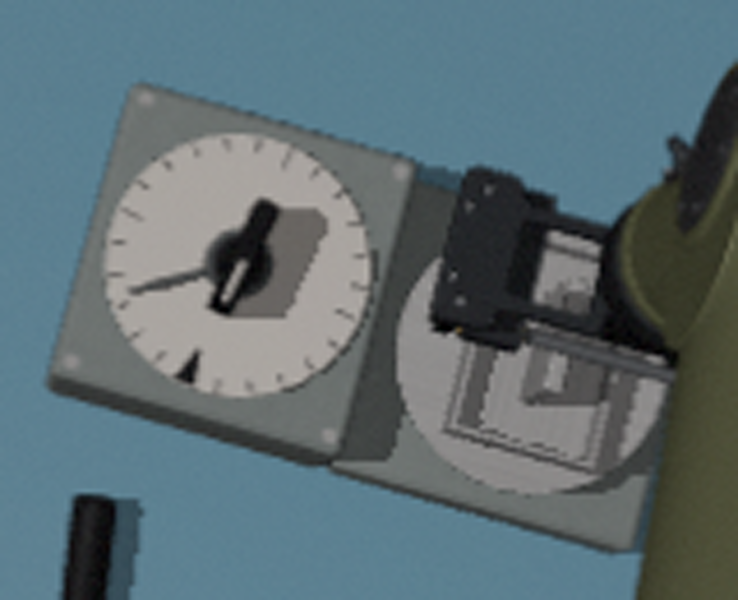

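The tray stands on the pan with its fin lengthwise. The pointer is at 59° clockwise of the front (tip at 132,290 in the crop) and the wedge at 8.8° (190,370). Moving to the knob with tool yaw 155.

Call:
arm_command:
  series: "0 0 0 0.08 0;0 0 0 0.08 0;1 6 0 0 0;2 12 0 0 0;2.5 18 0 0 0;3 20 0 0 0;3 20 0 0 0;3 20 0 0 0;3 20 0 0 0;2.5 18 0 0 0;2 15 0 0 0;2 12 0 0 0;1 7.5 0 0 0;0 0 0 0 0;0 0 0 0 0;0 0 0 0 0;0 0 0 0 0"

```text
time_s: 14.35
tool_pos: [0.5683, 0.0021, 0.1824]
tool_rot: [-180.0, 0.0, 154.7]
force: [-0.5, -0.2, -0.9]
grip_width: 0.087
grasp_force: 0.0
```

```bash
python3 - <<'E'
from h import *
go(567.5,3.9,93,154.9)
E
```

```text
t 14.35 pos [568.3   2.1 182.4] [-1.7999e+02  1.0000e-02  1.5473e+02] F [-0.46 -0.18 -0.9 ] grip 0.08699936178939577 0.0
shift now-axes [ 1.5  1.3 89.4] turn rad -0.0029 shift target-axes [ 1.5  1.3 89.4]
```

Call:
arm_command:
  series: "1.5 1.3 3 0 0;0 0 6 0 0;0 0 10 0 0;0 0 12 0 0;0 0 12 0 0;0 0 12 0 0;0 0 11 0 0;0 0 9 0 0;0 0 6 0 0;0 0 4 0 0;0 0 2.5 0 0;0 0 1 0 0;0 0 0 0 0;0 0 0 0 0"

```text
time_s: 15.52
tool_pos: [0.568, 0.0054, 0.0943]
tool_rot: [180.0, 0.0, 154.8]
force: [0.3, -0.8, -0.1]
grip_width: 0.0871
grasp_force: 0.0
```

Call:
arm_command:
  series: "0 0 0 0 60;0 0 0 0 100;0 0 0 0 140;0 0 0 0 170;0 0 0 0 190;0 0 0 0 210;0 0 0 0 230;0 0 0 0 255;0 0 0 0 255;0 0 0 0 255;0 0 0 0 255"
  squeeze: 15

```text
time_s: 16.43
tool_pos: [0.568, 0.0055, 0.0944]
tool_rot: [180.0, 0.0, 154.8]
force: [-0.5, 0.8, 5.5]
grip_width: 0.0218
grasp_force: 1.7
```

```bash
python3 - <<'E'
from ang import *
go(567.5,3.9,93,154.9-50.4)
im=measure()
E
```

```text
t 16.4333 pos [568.    5.5  94.4] [1.7996e+02 3.0000e-02 1.5485e+02] F [-0.53  0.75  5.49] grip 0.02181300644713852 1.69918242841959
shift now-axes [-0.2 -1.7  1.4] turn rad 0.8788 shift target-axes [-1.4 -0.9  1.4]
in [(101.5, np.float64(11.5), 638), (138.4, np.float64(22.8), 1648), (165.3, np.float64(24.8), 626)]
mid [(-53.2, np.float64(52.8), 6446), (8.8, np.float64(4.8), 275), (89.0, np.float64(8.8), 955), (101.5, np.float64(11.2), 1807), (165.1, np.float64(47.0), 8317)]
out [(-52.4, np.float64(53.5), 4849), (8.8, np.float64(7.8), 1159), (97.3, np.float64(22.0), 3377), (163.3, np.float64(46.5), 7564)]
```

Call:
arm_command:
  series: "0 0 -1 0 255;0 0 0 0 255;0 0 0 0 255;0 0 0 0 255"

```text
time_s: 16.92
tool_pos: [0.5681, 0.0053, 0.0945]
tool_rot: [180.0, 0.1, 154.9]
force: [4.2, -0.6, -4.1]
grip_width: 0.0141
grasp_force: 16.0
```

Call:
arm_command:
  series: "0 0 0 0.03 255;0 0 0 0.05 255;0 0 0 0.07 255;0 0 0 0.07 255;0 0 0 0.07 255;0 0 0 0.07 255;0 0 0 0.07 255;0 0 0 0.07 255;0 0 0 0.07 255;0 0 0 0.07 255;0 0 0 0.07 255;0 0 0 0.06 255;0 0 0 0.05 255;0 0 0 0.04 255;0 0 0 0.02 255;0 0 0 0 255;0 0 0 0 255;0 0 0 0 255"

```text
time_s: 18.42
tool_pos: [0.5675, 0.0047, 0.0945]
tool_rot: [-180.0, 0.0, 104.4]
force: [2.6, -2.6, -3.1]
grip_width: 0.0138
grasp_force: 15.7
```

```bash
python3 - <<'E'
from ang import *
go(567.5,3.9,93,154.9-50.4)
im=measure()
s=cams.read_camera("side")
cv2.imwrite("pics/c6.png",np.hstack([cv2.resize(im[175:275,340:440],(400,400),interpolation=cv2.INTER_CUBIC),cv2.resize(s[240:340,310:410],(400,400),interpolation=cv2.INTER_CUBIC)]))
E
```

```text
t 18.4167 pos [567.5   4.7  94.5] [-1.7998e+02  4.0000e-02  1.0444e+02] F [ 2.58 -2.63 -3.13] grip 0.013842738380825646 15.717760187408203
shift now-axes [-0.8 -0.2  1.5] turn rad -0.0011 shift target-axes [-0.8 -0.2  1.5]
in [(-30.4, np.float64(20.0), 465), (142.3, np.float64(65.2), 6463)]
mid [(-43.8, np.float64(63.2), 2676), (59.0, np.float64(2.0), 19), (151.4, np.float64(54.5), 5904), (186.5, np.float64(8.5), 116)]
out [(-45.4, np.float64(67.0), 14172), (59.3, np.float64(10.2), 2116), (144.9, np.float64(18.2), 2731), (172.7, np.float64(33.0), 7466)]
```

View pics/c6.png

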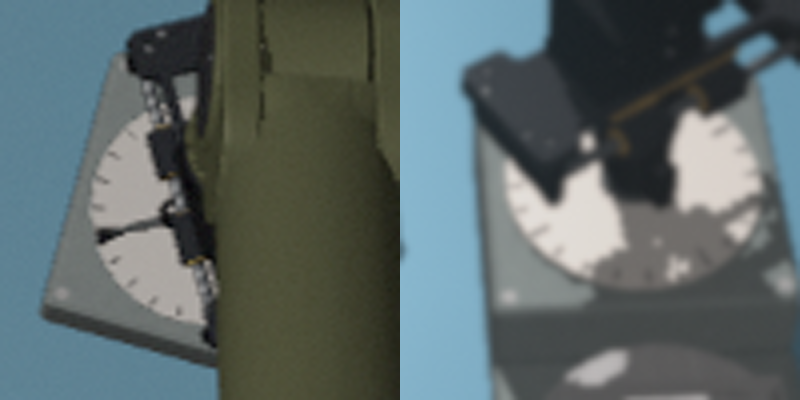

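The wedge is now at about (103,237) in the left crop, with the pointer running straight onto it (59.3° against about 59°). Releasing and backing off, then verifying.

Call:
arm_command:
  series: "0 0 0 0 220;0 0 0 0 200;0 0 0 0 180;0 0 0 0 150;0 0 0 0 120;0 0 0 0 80;0 0 0 0 40;0 0 0 0 0;0 0 0 0 0;0 0 0 0 0;0 0 -4 0 0;0 0 -8 0 0;0 0 -12 0 0;0 0 -16 0 0;0 0 -16 0 0;0 0 -16 0 0;0 0 -16 0 0;0 0 -12 0 0;0 0 -8 0 0;0 0 -4 0 0"

```text
time_s: 20.28
tool_pos: [0.5683, 0.0054, 0.2087]
tool_rot: [179.8, 0.0, 104.4]
force: [0.4, -0.3, -0.6]
grip_width: 0.0873
grasp_force: 0.0
```

```bash
python3 - <<'E'
from ang import *
go(480,200,210,104.4)
E
```

```text
t 20.2833 pos [568.3   5.4 208.7] [179.85   0.   104.42] F [ 0.43 -0.28 -0.61] grip 0.08725733571164208 0.0
shift now-axes [210.5 -37.1  -1.4] turn rad 0.0004 shift target-axes [210.5 -37.2  -1.3]
```

Call:
arm_command:
  series: "7 -1 0 0 0;14 -2.5 0 0 0;20 -3.5 0 0 0;20 -3.5 0 0 0;20 -3.5 0 0 0;20 -3.5 0 0 0;20 -3.5 0 0 0;20 -3.5 0 0 0;20 -3.5 0 0 0;20 -3.5 0 0 0;14 -2.5 0 0 0;8 -1.5 0 0 0;4 -0.5 0 0 0;0 0 0 0 0;0 0 0 0 0;0 0 0 0 0"

```text
time_s: 21.62
tool_pos: [0.4817, 0.1957, 0.2067]
tool_rot: [180.0, 0.0, 104.3]
force: [1.0, -0.5, 0.3]
grip_width: 0.0871
grasp_force: 0.0
```

```bash
python3 - <<'E'
from ang import *
im=measure()
s=cams.read_camera("side")
cv2.imwrite("pics/c7.png",np.hstack([cv2.resize(im[175:300,340:500],(440,344),interpolation=cv2.INTER_CUBIC),cv2.resize(s[240:430,310:440],(235,344),interpolation=cv2.INTER_CUBIC)]))
E
```

```text
in [(-34.7, np.float64(39.0), 5401), (45.5, np.float64(76.0), 13464)]
mid [(-33.0, np.float64(29.0), 4572), (39.7, np.float64(75.5), 14825)]
out [(-59.4, np.float64(2.2), 16), (-15.3, np.float64(64.5), 7008), (52.6, np.float64(42.8), 7626)]
```

View pics/c7.png

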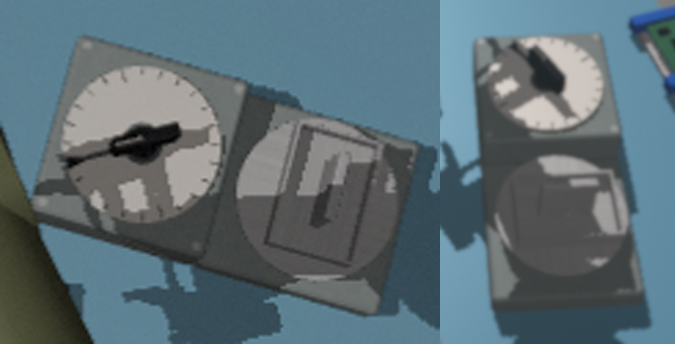

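The tray sits centred on the pan, but the arm's shadow covers the dial. Moving farther off for a clean reading.

Call:
arm_command:
  series: "8 0 0 0 0;16 0 0 0 0;20 0 0 0 0;20 0 0 0 0;20 0 0 0 0;20 0 0 0 0;20 0 0 0 0;20 0 0 0 0;20 0 0 0 0;20 0 0 0 0;20 0 0 0 0;14 0 0 0 0;8 0 0 0 0;4 0 0 0 0;0 0 0 0 0;0 0 0 0 0"

```text
time_s: 23.15
tool_pos: [0.4244, 0.4187, 0.2067]
tool_rot: [180.0, 0.0, 104.4]
force: [0.2, -1.0, -0.5]
grip_width: 0.0869
grasp_force: 0.0
```

```bash
python3 - <<'E'
from ang import *
im=measure()
# parallax-free check: pointer vs wedge inside the wedge, radial profile at several radii
cv2.imwrite("pics/c8.png",np.hstack([cv2.resize(im[175:300,340:500],(440,344),interpolation=cv2.INTER_CUBIC),cv2.resize(im[205:255,350:400],(344,344),interpolation=cv2.INTER_CUBIC)]))
h=cv2.cvtColor(im,cv2.COLOR_BGR2GRAY)
E
```

```text
in [(58.8, np.float64(15.5), 2259)]
mid [(59.3, np.float64(11.0), 1822)]
out [(-30.8, np.float64(0.2), 0), (59.4, np.float64(12.5), 3075), (89.6, np.float64(0.5), 1), (134.8, np.float64(0.8), 1), (150.1, np.float64(2.5), 16)]
```

View pics/c8.png

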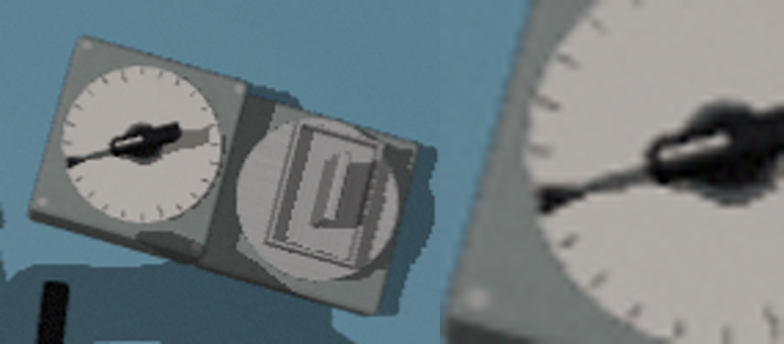

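The wedge is at 59.4° and the pointer at 58.8–59.3°, so they agree within the measurement error. In the left crop the tray stands level and central, with rim corners at about (303,125) and (355,267). Handing in.

```bash
python3 -c "
from cell import env
print(env.sign_off())"
```

```text
the job is handed in; nothing more can be done
None
```

The job is handed in at about 23 s: the steel tray stands level on the middle of the pan, and the zero wedge is at 59.4° against the pointer at 58.8–59.3°, with the arm clear and no bystander knowingly touched.

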